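Load the plating jig with formers in order of size

ROBOT

A 6-joint arm with a two-finger parallel gripper is mounted at the origin on a cart in front of the work surface, level with it; the furniture and walls round the work are solid. World frame = base frame: x ahead of the robot, y to its left, z up, the work surface at z = 0. Lengths are in m, angles in rad, forces in N, time in s.
With the tool pointing down it reaches from about 0.275 to 0.85 m from the base axis. Payload 5.2 kg.
Tool frame: the origin (TCP) lies at the very end of the fingers, on their centre line; the grasp point (between the pads) lies tcp_to_grasp behind it (tcp_to_grasp is the distance from the TCP to the grasp point, in m); z points along the fingers, y is the direction in which the jaws open and shut (so a half turn about z gives the same grasp; the last joint's range is limited). The gripper opens to 85 mm and grips with 20 to 120 N. Pads are 22 mm wide; open, the fingers measure 114 mm over their backs; the gripper's body (76 mm by 85 mm) begins 54 mm behind the grasp point. The pads swing forward as they close: fully open they stand 13 mm farther back than shut.
Start: joints at [-1.483, 0.259, 1.535, -0, 1.348, -0.203], TCP at [0.158, -0.527, 0.231] pointing down, gripper open.
Joint ranges: [-3.14, 3.14], [-0.91, 2.08], [0.19, 2.58], [-1.22, 4.36], [0.22, 2.71], [-3.12, 3.12]. Speed limits (rad/s): [2.57, 2.57, 3.14, 3.14, 3.14, 3.14].

INTERFACE

Orientations are given as a unit quaternion [w, x, y, z].
In Python, from rig import * gives the robot as it stands. The module is installed in compiled form; this text tells all that it offers.
- The arm moves only by the tool send_rows, never from a script. Its argument "increments" is a list of rows, each an object with "linear": the shift along the tool's x, y, z each as a share of 25 cm, from -1 to 1, a list of three; "rot": the turn, a rotation vector about the tool's x, y, z each as a share of pi rad, from -1 to 1, a list of three; "gripper": the gripper command: -1 is shut, 1 is fully open, values between are in proportion. In form: [{"linear": [tx, ty, tz], "rot": [wx, wy, wz], "gripper": gripper}, ...]. A call has 1 to 10 rows; each row is the pose to reach, as a shift and turn from the pose measured when the call began, along the tool's axes at that moment, turning the shorter way round; what a row does not reach only later rows make up. A row lasts 1/8 s, in which the tool goes at most 62.5 mm and 10.7 degrees, less where a joint would pass 70% of its speed; a pose out of reach is approached as far as the arm can. A call with a number of a shift or a turn outside -1 to 1 is refused whole. A call with a gripper value outside its range is refused whole. The fingers move at their own pace and stop on an object; "newtons" is the grip in N (left out, the last holds). Time passes only in rows, so rows that repeat a pose let the fingers close. It gives the time, the measured TCP pose, the force and the opening at its end, in the units of the state.
- observe(): the state, without advancing time (a new reading comes with each control period).
- get_image(name): name is "scene" or "top" or "wrist"; returns a dict with "color" (400x640x3 uint8, red, green, blue), "range_z" (400x640 float32, m along the optical axis (not along the pixel's ray), 0 where there is no reading), "intrinsics" (3x3 intrinsics, pixels), "extrinsics" (4x4, takes a point from world to camera coordinates). Camera axes: x right, y down, z forward; pixel columns grow to the right and rows downward; lengths in m; the calibration is good to about 2 mm. A picture is of the moment at which its call begins.
- finish_job(): hands the job in, once; it reports no verdict.
Trained networks look in a picture, given as the dict that the camera call returned (one of the last four; its "shot" number tells which), for a name from the list of things; names that differ only in an ending like _2 or _b are one class to them, and where a whole thing is asked for, a point or a joint stands for the part that bears it (a point fixed in the world has none). Each returns a list of dicts, best first, with "confidence" (0 to 1); they miss things now and then, are a little off and sometimes report something else, mostly with a low value. They report only what shows in the picture. A call takes as long as a camera call.
- spot_in(name, picture): "position" ([x, y, z] in m, in world coordinates, good to about 4 mm: the middle of the surface that is visible of it).
The state is a dict: "clock": time; "joints": joint angles; "qvel": joint speeds; "joint_torque": joint torques, N m; "position": TCP position; "tool_rot": TCP orientation; "wrist_force": force on the tool from outside, world axes, zero at the start; "ft_torque": the same for the moment, N m; "opening": finger opening in m.
Only numpy, scipy, OpenCV 4.12 (cv2) and the standard library are available. Lean on these libraries where they do the work, as an engineer would, in place of code of your own. Each camera call takes 0.05 s, during which the arm holds its last target.

TASK

Load the plating jig: stand the four steel formers over the studs on the copper bar in order of size, the largest on the seat next to the cable clamp (it draws the most current) and the smallest at the far end. Each one must stand upright with its foot flat on its seat plate. Do not knock over the paint jar.

Things in the scene. Friction and masses are not known exactly. Their poses are not given: they have to be found in the camera images.
- former_a_grip (a point): The largest of four loose, upright, round bell-shaped formers of bare steel: foot 64 mm across, bell 86 mm tall, with a ribbed black grip stem (16 mm thick, 37 mm long, for taking from above) on top, 123 mm tall in all. In its foot a blind round bore, 30 mm across and 30 mm deep. This point is on its axis, on the stem, 14 mm below the top and 109 mm above its foot; z points up along the axis; round, so its yaw is of no account.
- former_b_grip (a point): The second largest of four loose, upright, round bell-shaped formers of bare steel: foot 56 mm across, bell 74 mm tall, with a ribbed black grip stem (16 mm thick, 37 mm long, for taking from above) on top, 111 mm tall in all. In its foot a blind round bore, 30 mm across and 30 mm deep. This point is on its axis, on the stem, 14 mm below the top and 97 mm above its foot; z points up along the axis; round, so its yaw is of no account.
- former_c_grip (a point): The second smallest of four loose, upright, round bell-shaped formers of bare steel: foot 48 mm across, bell 62 mm tall, with a ribbed black grip stem (16 mm thick, 37 mm long, for taking from above) on top, 99 mm tall in all. In its foot a blind round bore, 30 mm across and 30 mm deep. This point is on its axis, on the stem, 14 mm below the top and 85 mm above its foot; z points up along the axis; round, so its yaw is of no account.
- former_d_grip (a point): The smallest of four loose, upright, round bell-shaped formers of bare steel: foot 40 mm across, bell 50 mm tall, with a ribbed black grip stem (16 mm thick, 37 mm long, for taking from above) on top, 87 mm tall in all. In its foot a blind round bore, 30 mm across and 30 mm deep. This point is on its axis, on the stem, 14 mm below the top and 73 mm above its foot; z points up along the axis; round, so its yaw is of no account.
- seat_1: One of four equal contact seats in a row along a fixed straight copper bar: a round flat copper plate, 68 mm across, with an upright fixed stud 10 mm thick and 22 mm high with a rounded end in its middle. Origin: centre of the plate's upper face, 30 mm above the worktop, where the stud stands; y runs along the bar. seat_1 is the leftmost as the robot sees the row, then seat_2 and seat_3, and seat_4 is the rightmost; neighbours about 82 mm apart (74 to 90).
- seat_2: One of four equal contact seats in a row along a fixed straight copper bar: a round flat copper plate, 68 mm across, with an upright fixed stud 10 mm thick and 22 mm high with a rounded end in its middle. Origin: centre of the plate's upper face, 30 mm above the worktop, where the stud stands; y runs along the bar. seat_1 is the leftmost as the robot sees the row, then seat_2 and seat_3, and seat_4 is the rightmost; neighbours about 82 mm apart (74 to 90).
- seat_3: One of four equal contact seats in a row along a fixed straight copper bar: a round flat copper plate, 68 mm across, with an upright fixed stud 10 mm thick and 22 mm high with a rounded end in its middle. Origin: centre of the plate's upper face, 30 mm above the worktop, where the stud stands; y runs along the bar. seat_1 is the leftmost as the robot sees the row, then seat_2 and seat_3, and seat_4 is the rightmost; neighbours about 82 mm apart (74 to 90).
- seat_4: One of four equal contact seats in a row along a fixed straight copper bar: a round flat copper plate, 68 mm across, with an upright fixed stud 10 mm thick and 22 mm high with a rounded end in its middle. Origin: centre of the plate's upper face, 30 mm above the worktop, where the stud stands; y runs along the bar. seat_1 is the leftmost as the robot sees the row, then seat_2 and seat_3, and seat_4 is the rightmost; neighbours about 82 mm apart (74 to 90).
- cable_clamp: Fixed copper cable clamp block (40 x 30 mm, top of its lever 63 mm above the worktop) with a short black lever on top toward the robot and a bolted lug behind; it sits on one end of the bar, about 55 mm beyond the last seat: beyond seat_1 in some starts, beyond seat_4 in others. The other end carries only a low plain black cap. Origin: on the bar's axis, 18 mm above the worktop; y runs along the bar.
- paint_jar_mid (a point): Loose jar of paint with a black screw cap, 48 mm across and 66 mm tall, standing behind the formers. This point is on its axis, half-way up; z points up along the axis.

How it is judged:
By the outcome, as a careful person would: the job done as asked, in the order asked, and still so for the second after the job is handed in, with the robot touching nothing.
It also fails if it takes over 102 s, if anything falls off the work surface, if the arm or the gripper's body presses on something with over 40 N, if the wrist force passes 120 N, or if a joint passes its speed limit or range.

## Working session

There is one attempt and no reset: what is moved stays moved. The work goes in short steps, Python scripts to look and compute and a tool call to move; the robot and the scene stay as the last step left them, time stands still between calls to the robot, and variables do not carry over. Pictures are saved under pics/ and viewed, and the job is handed in when it is done.

Besides the shell and the picture viewer there is one more tool, called after "Call:" by a JSON object that holds its "op" and its "data". send_rows: Moves the arm, as the interface text tells. Its arguments: {"type":"object","properties":{"increments":{"type":"array","items":{"type":"object","properties":{"linear":{"type":"array","items":{"type":"number"}},"rot":{"type":"array","items":{"type":"number"}},"gripper":{"type":"number"}}}},"newtons":{"type":"number"}},"required":["increments"]}

```bash
mkdir -p pics; cat > h.py <<'E'
from rig import *
import numpy as np, cv2
def save(p,n): cv2.imwrite('pics/'+n+'.png',p['color'][:,:,::-1])
def cloud(p):
    K=np.array(p['intrinsics']);T=np.linalg.inv(np.array(p['extrinsics']));z=p['range_z']
    v,u=np.indices(z.shape)
    c=np.stack([(u-K[0,2])*z/K[0,0],(v-K[1,2])*z/K[1,1],z],-1)
    w=c@T[:3,:3].T+T[:3,3]
    w[z==0]=np.nan
    return w
E
python3 - <<'E'
from h import *
s=observe();print(s)
for n in ['scene','top']:
    p=get_image(n);save(p,n+'0');np.save(n+'0.npy',cloud(p))
    for k in ['former_a_grip','seat_1','cable_clamp','paint_jar_mid']:
        print(n,k,[(np.round(d['position'],3).tolist(),round(d['confidence'],2)) for d in spot_in(k,p)])
E
```

```text
{'clock': 0.0, 'joints': array([-1.48275644e+00,  2.59356780e-01,  1.53611344e+00,  3.65014577e-05,
        1.34800473e+00, -2.02780649e-01]), 'qvel': array([ 0.00142578,  0.00044248,  0.00072825,  0.00125571, -0.00062098,
        0.00038874]), 'joint_torque': array([ 2.13971884e-05, -4.46036088e+01, -2.90568155e+01, -2.46006321e-04,
        1.16739236e-02, -2.98792692e-06]), 'position': array([ 0.15770257, -0.52634117,  0.2304551 ]), 'tool_rot': array([-9.38579523e-04,  9.89446690e-01,  1.44894310e-01,  7.17309939e-05]), 'wrist_force': array([0.5200491 , 0.51412819, 0.10932528]), 'ft_torque': array([-0.01602943, -0.01979583,  0.03134423]), 'opening': 0.08529628565783286}
scene former_a_grip [([0.587, -0.218, 0.052], 0.56)]
scene seat_1 [([0.461, 0.21, 0.025], 0.63)]
scene cable_clamp []
scene paint_jar_mid [([0.704, -0.237, 0.043], 0.7)]
top former_a_grip [([0.596, -0.192, 0.069], 0.75), ([0.449, 0.043, 0.029], 0.2)]
top seat_1 [([0.457, 0.127, 0.025], 0.93), ([0.44, -0.031, 0.032], 0.87), ([0.449, 0.042, 0.028], 0.7), ([0.461, 0.21, 0.033], 0.58)]
top cable_clamp [([0.445, -0.087, 0.034], 0.54)]
top paint_jar_mid [([0.708, -0.219, 0.066], 0.73)]
```

View pics/scene0.png

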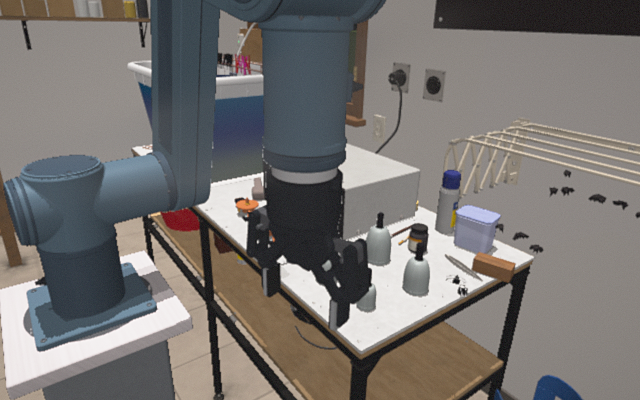

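View pics/top0.png

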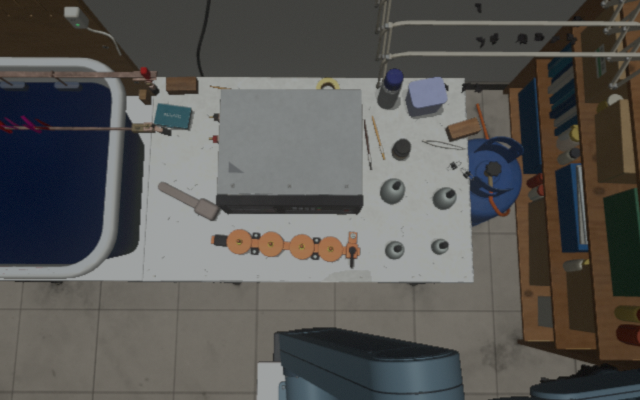

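The top view shows the bar's seats at about (239,241), (270,243), (302,246) and (331,248). The clamp is at the right end (352,248), beyond seat_4. The formers are at about (393,190), (445,197), (395,250) and (440,246), and the jar is at (401,149). A big box stands behind the bar.

```bash
python3 - <<'E'
from h import *
w=np.load('top0.npy')
def show(n,r):
    a=w[r[0]:r[1],r[2]:r[3]].reshape(-1,3);return a[~np.isnan(a[:,0])]
C=[(393,190),(445,197),(395,250),(440,246)]
for c in C:
    a=show('',(c[1]-16,c[1]+16,c[0]-16,c[0]+16));m=a[:,2].max()
    t=a[a[:,2]>m-0.004]; mid=lambda q:(q.min(0)+q.max(0))/2
    t2=a[a[:,2]>m-.03]
    lo=a[a[:,2]>0.006]
    print(c,'top',m.round(4),len(t),mid(t).round(4),t.mean(0).round(4),'stem',len(t2),mid(t2).round(4),'ext',lo.min(0).round(3),lo.max(0).round(3))
for c in [(239,241),(270,243),(302,246),(331,248)]:
    a=show('',(c[1]-17,c[1]+18,c[0]-17,c[0]+18))
    st=a[a[:,2]>0.042];pl=a[(a[:,2]>.026)&(a[:,2]<.034)]
    print(c,len(st),st.mean(0).round(4) if len(st) else '',len(pl),pl.mean(0).round(4),'plate lim',pl.min(0).round(3),pl.max(0).round(3))
a=show('',(85,215,220,362));b=a[a[:,2]>.05];print('box',b.min(0).round(3),b.max(0).round(3))
a=show('',(225,270,342,362));b=a[a[:,2]>.02];print('clamp',b.min(0).round(3),b.max(0).round(3))
a=show('',(135,165,388,415));b=a[a[:,2]>.02];print('jar',b.min(0).round(3),b.max(0).round(3))
p=get_image('top');c=p['color'][130:280,200:480,::-1];cv2.imwrite('pics/topz.png',cv2.resize(c,None,fx=2.8,fy=2.8,interpolation=cv2.INTER_CUBIC))
print(p['intrinsics'],np.linalg.inv(p['extrinsics']).round(3))
E
```

```text
(393, 190) top 0.1289 7 [ 0.6014 -0.1974  0.1272] [ 0.6016 -0.1972  0.1274] stem 43 [ 0.6017 -0.1974  0.1154] ext [ 0.571 -0.244  0.006] [ 0.648 -0.167  0.129]
(445, 197) top 0.1157 14 [ 0.5826 -0.3375  0.1138] [ 0.5824 -0.3374  0.1141] stem 46 [ 0.5839 -0.3389  0.1012] ext [ 0.55  -0.382  0.006] [ 0.631 -0.303  0.116]
(395, 250) top 0.1029 14 [ 0.4425 -0.1993  0.1009] [ 0.4417 -0.1994  0.101 ] stem 39 [ 0.4422 -0.202   0.088 ] ext [ 0.403 -0.229  0.006] [ 0.476 -0.162  0.103]
(440, 246) top 0.0925 10 [ 0.4527 -0.3229  0.0905] [ 0.4514 -0.3221  0.0901] stem 42 [ 0.4532 -0.3231  0.0784] ext [ 0.417 -0.37   0.006] [ 0.498 -0.288  0.093]
(239, 241) 14 [0.4634 0.2118 0.0489] 435 [0.4639 0.2146 0.03  ] plate lim [0.432 0.168 0.026] [0.496 0.259 0.034]
(270, 243) 11 [0.4566 0.1278 0.0493] 396 [0.4568 0.1291 0.0302] plate lim [0.424 0.085 0.026] [0.491 0.173 0.034]
(302, 246) 12 [0.4508 0.0456 0.0497] 424 [0.4509 0.0446 0.0302] plate lim [ 0.419 -0.     0.026] [0.484 0.088 0.034]
(331, 248) 10 [ 0.4445 -0.0296  0.0506] 429 [ 0.4436 -0.0311  0.0303] plate lim [ 0.412 -0.077  0.026] [0.478 0.013 0.034]
box [ 0.538 -0.108  0.05 ] [0.841 0.252 0.17 ]
clamp [ 0.395 -0.107  0.02 ] [ 0.49  -0.061  0.066]
jar [ 0.693 -0.247  0.02 ] [ 0.739 -0.199  0.075]
[[511.65388919   0.         319.18399625]
 [  0.         511.65388919 203.73296209]
 [  0.           0.           1.        ]] [[ 4.00e-03 -9.86e-01  1.65e-01  3.38e-01]
 [-1.00e+00 -4.00e-03 -0.00e+00 -0.00e+00]
 [ 1.00e-03 -1.65e-01 -9.86e-01  1.39e+00]
 [ 0.00e+00  0.00e+00  0.00e+00  1.00e+00]]
```

View pics/topz.png

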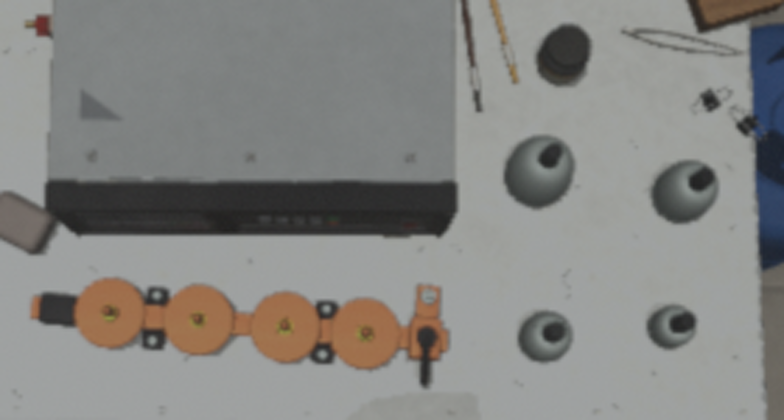

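```bash
python3 - <<'E'
import rig
print([k for k in dir(rig) if k[0]!='_'])
print(getattr(rig,'tcp_to_grasp',None), getattr(rig,'TCP_TO_GRASP',None))
E
```

```text
['IKError', 'finish_job', 'get_image', 'observe', 'spot_in', 'tcp_to_grasp']
0.0187 None
```

```bash
cat >> h.py <<'E'
from scipy.spatial.transform import Rotation as Ro
def rel(*targets,yaw=0):
    s=observe();q=s['tool_rot'];R=Ro.from_quat([q[1],q[2],q[3],q[0]])
    D=Ro.from_euler('z',yaw)*Ro.from_euler('x',np.pi)
    print('t',round(float(s['clock']),2),'pos',s['position'].round(4),'F',s['wrist_force'].round(1),'open',round(s['opening'],4))
    for t in targets:
        l=R.inv().apply(np.array(t)-s['position'])/.25; r=(R.inv()*D).as_rotvec()/np.pi
        print(t,'lin',l.round(4).tolist(),'rot',r.round(4).tolist())
E
python3 - <<'E'
from h import *
rel([.30,-.425,.231],[.4525,-.323,.231])
E
```

```text
t 0.55 pos [ 0.1577 -0.5269  0.2313] F [ 0.1  0.  -0.1] open 0.0851
[0.3, -0.425, 0.231] lin [0.6621, -0.2273, 0.0012] rot [-0.0, 0.0, 0.0926]
[0.4525, -0.323, 0.231] lin [1.3635, -0.4433, 0.0012] rot [-0.0, 0.0, 0.0926]
```

Call:
{"op": "send_rows", "data": {"increments": [{"linear": [0.22,-0.075,0],"rot": [0,0,0.03],"gripper": 0},{"linear": [0.44,-0.15,0],"rot": [0,0,0.06],"gripper": 0},{"linear": [0.66,-0.227,0],"rot": [0,0,0.0926],"gripper": 0},{"linear": [0.8,-0.27,0],"rot": [0,0,0.0926],"gripper": 0},{"linear": [0.98,-0.33,0],"rot": [0,0,0.0926],"gripper": 0},{"linear": [0.98,-0.33,0],"rot": [0,0,0.0926],"gripper": 0}], "newtons": 40}}

```text
clock: 1.3
position: [0.3709, -0.3756, 0.2314]
tool_rot: [-0.0, 1.0, 0.002, 0.0]
wrist_force: [-0.4, -0.6, 0.0]
opening: 0.0425
```

```bash
python3 - <<'E'
from h import *
rel([.4525,-.323,.20])
E
```

```text
t 1.3 pos [ 0.3709 -0.3756  0.2314] F [-0.4 -0.6  0. ] open 0.0425
[0.4525, -0.323, 0.2] lin [0.3271, -0.2088, 0.126] rot [-0.0001, -0.0002, 0.0014]
```

Call:
{"op": "send_rows", "data": {"increments": [{"linear": [0.16,-0.105,0.05],"rot": [0,0,0.0014],"gripper": 0},{"linear": [0.327,-0.209,0.126],"rot": [0,0,0.0014],"gripper": 0},{"linear": [0.327,-0.209,0.126],"rot": [0,0,0.0014],"gripper": 0},{"linear": [0.327,-0.209,0.126],"rot": [0,0,0.0014],"gripper": 0}]}}

```text
clock: 1.8
position: [0.4519, -0.3237, 0.2]
tool_rot: [0.0, 1.0, 0.0, -0.0]
wrist_force: [0.5, -0.9, 0.2]
opening: 0.043
```

```bash
python3 - <<'E'
from h import *
p=get_image('wrist');save(p,'w1');w=cloud(p)
print([(np.round(d['position'],3).tolist(),round(d['confidence'],2)) for d in spot_in('former_d_grip',p)])
a=w.reshape(-1,3);a=a[~np.isnan(a[:,0])]
for z0,z1 in [(.06,.083),(.083,.095)]:
    b=a[(abs(a[:,0]-.4525)<.03)&(abs(a[:,1]+.323)<.03)&(a[:,2]>z0)&(a[:,2]<z1)]
    if len(b):print(z0,len(b),b.min(0).round(4),b.max(0).round(4),b.mean(0).round(4))
rel([.4525,-.323,.08])
E
```

```text
[([0.465, -0.322, 0.048], 0.9)]
0.06 115 [ 0.4547 -0.3323  0.06  ] [ 0.4617 -0.3166  0.0827] [ 0.4596 -0.3245  0.0716]
0.083 348 [ 0.4456 -0.3326  0.0831] [ 0.4613 -0.3162  0.0899] [ 0.4541 -0.3243  0.0876]
t 1.9 pos [ 0.4517 -0.3243  0.2006] F [-0.1  0.2  0.4] open 0.0428
[0.4525, -0.323, 0.08] lin [0.0029, -0.0054, 0.4822] rot [0.0002, -0.0003, -0.0005]
```

View pics/w1.png

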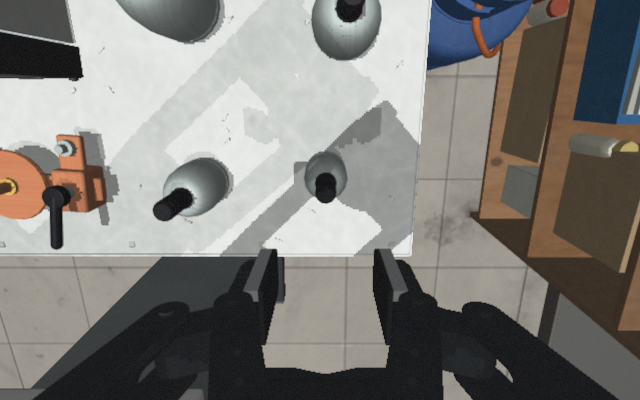

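The wrist view shows D's stem at about (325,185), between the fingers. Its cloud centre is (0.4535, −0.3244), which agrees with the top view.

Call:
{"op": "send_rows", "data": {"increments": [{"linear": [0.006,-0.001,0.2],"rot": [0,0,0],"gripper": 0},{"linear": [0.006,-0.001,0.4],"rot": [0,0,0],"gripper": 0},{"linear": [0.006,-0.001,0.5],"rot": [0,0,0],"gripper": 0},{"linear": [0.006,-0.001,0.578],"rot": [0,0,0],"gripper": 0},{"linear": [0.006,-0.001,0.578],"rot": [0,0,0],"gripper": 0},{"linear": [0.006,-0.001,0.578],"rot": [0,0,0],"gripper": -1},{"linear": [0.006,-0.001,0.578],"rot": [0,0,0],"gripper": -1},{"linear": [0.006,-0.001,0.578],"rot": [0,0,0],"gripper": -1},{"linear": [0.006,-0.001,0.578],"rot": [0,0,0],"gripper": -1},{"linear": [0.006,-0.001,0.578],"rot": [0,0,0],"gripper": -1}], "newtons": 60}}

```text
clock: 3.15
position: [0.4539, -0.325, 0.0573]
tool_rot: [0.001, 1.0, -0.001, 0.001]
wrist_force: [-1.2, -1.0, 5.8]
opening: 0.0144
```

Call:
{"op": "send_rows", "data": {"increments": [{"linear": [0,0,-0.2],"rot": [0,0,0],"gripper": -1},{"linear": [0,0,-0.4],"rot": [0,0,0],"gripper": -1},{"linear": [0,0,-0.6],"rot": [0,0,0],"gripper": -1},{"linear": [0,-0.2,-0.6],"rot": [0,0,0],"gripper": -1},{"linear": [0.01,-0.4,-0.6],"rot": [0,0,0],"gripper": -1},{"linear": [0.02,-0.6,-0.6],"rot": [0,0,0],"gripper": -1},{"linear": [0.03,-0.8,-0.6],"rot": [0,0,0],"gripper": -1},{"linear": [0.04,-1.0,-0.6],"rot": [0,0,0],"gripper": -1}]}}

```text
clock: 4.15
position: [0.4634, -0.0726, 0.2065]
tool_rot: [0.001, 1.0, -0.001, 0.001]
wrist_force: [0.5, 0.0, -2.0]
opening: 0.014
```

Call:
{"op": "send_rows", "data": {"increments": [{"linear": [0,-0.2,0],"rot": [0,0,0],"gripper": -1},{"linear": [0,-0.4,0],"rot": [0,0,0],"gripper": -1},{"linear": [0,-0.6,0],"rot": [0,0,0],"gripper": -1},{"linear": [0,-0.8,0],"rot": [0,0,0],"gripper": -1},{"linear": [0,-0.9,0],"rot": [0,0,0],"gripper": -1},{"linear": [0,-0.9,0],"rot": [0,0,0],"gripper": -1},{"linear": [0,-0.9,0],"rot": [0,0,0],"gripper": -1}]}}

```text
clock: 5.03
position: [0.4634, 0.152, 0.2058]
tool_rot: [0.001, 1.0, -0.0, 0.001]
wrist_force: [0.3, -0.4, -1.2]
opening: 0.0136
```

```bash
python3 - <<'E'
from h import *
p=get_image('wrist');save(p,'w2');w=cloud(p)
rel([.4637,.2125,.205],[.4637,.2125,.0873])
E
```

```text
t 5.08 pos [0.4636 0.1516 0.2058] F [-0.6 -0.1 -0.3] open 0.014
[0.4637, 0.2125, 0.205] lin [0.0002, -0.2437, 0.0027] rot [0.0009, -0.0006, -0.0006]
[0.4637, 0.2125, 0.0873] lin [-0.0007, -0.2451, 0.4735] rot [0.0009, -0.0006, -0.0006]
```

View pics/w2.png

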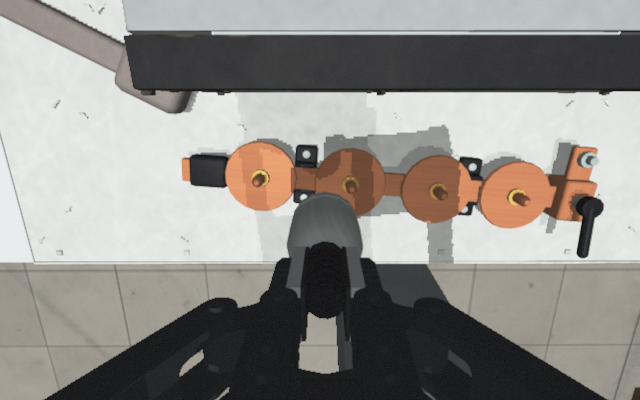

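The wrist view shows the stem gripped and upright. All four studs are visible, at about (260,178), (350,185), (437,192) and (518,198). I'll measure them here as well.

```bash
python3 - <<'E'
from h import *
p=get_image('wrist');w=cloud(p)
S=[(.4637,.2125),(.4566,.128),(.4508,.0453),(.4442,-.030)]
for s in S:
    d=np.hypot(w[...,0]-s[0],w[...,1]-s[1])
    m=(d<.014)&(w[...,2]>.04)&(w[...,2]<.056); a=w[m]
    pl=(d<.04)&(abs(w[...,2]-.03)<.003);c=p['color'].astype(int)
    b=w[pl]
    print(len(a),((a.min(0)+a.max(0))/2).round(4),a.mean(0).round(4),'plate',((b.min(0)+b.max(0))/2).round(4),b.min(0).round(4),b.max(0).round(4))
E
```

```text
116 [0.4637 0.2116 0.0469] [0.4647 0.2109 0.0489] plate [0.4638 0.2152 0.03  ] [0.4305 0.178  0.027 ] [0.4971 0.2524 0.033 ]
112 [0.4574 0.1276 0.0472] [0.4585 0.1278 0.0489] plate [0.4579 0.127  0.0303] [0.4252 0.0936 0.0276] [0.4907 0.1603 0.033 ]
122 [0.4513 0.0449 0.0476] [0.4523 0.0464 0.0486] plate [0.4513 0.045  0.0304] [0.4177 0.0117 0.0278] [0.4849 0.0784 0.033 ]
138 [ 0.4461 -0.03    0.0471] [ 0.4464 -0.0286  0.0479] plate [ 0.4457 -0.0303  0.0301] [ 0.4121 -0.0638  0.0272] [0.4793 0.0032 0.033 ]
```

Call:
{"op": "send_rows", "data": {"increments": [{"linear": [0,-0.12,0],"rot": [0,0,0],"gripper": -1},{"linear": [0,-0.241,0],"rot": [0.0009,0,0],"gripper": -1},{"linear": [0,-0.241,0.0],"rot": [0.0009,0,0],"gripper": -1},{"linear": [0,-0.242,0.15],"rot": [0.0009,0,0],"gripper": -1},{"linear": [0,-0.242,0.3],"rot": [0.0009,0,0],"gripper": -1},{"linear": [0,-0.242,0.4],"rot": [0.0009,0,0],"gripper": -1},{"linear": [0,-0.242,0.45],"rot": [0.0009,0,0],"gripper": -1},{"linear": [0,-0.242,0.465],"rot": [0.0009,0,0],"gripper": -1},{"linear": [0,-0.242,0.472],"rot": [0.0009,0,0],"gripper": -1},{"linear": [0,-0.242,0.472],"rot": [0.0009,0,0],"gripper": -1}]}}

```text
clock: 6.38
position: [0.4647, 0.2117, 0.0885]
tool_rot: [-0.0, 1.0, -0.001, 0.002]
wrist_force: [0.2, -0.9, -1.0]
opening: 0.014
```

Call:
{"op": "send_rows", "data": {"increments": [{"linear": [-0.003,0,0.006],"rot": [0,0,0],"gripper": -1},{"linear": [-0.003,0,0.006],"rot": [0,0,0],"gripper": -1},{"linear": [-0.003,0,0.006],"rot": [0,0,0],"gripper": -0.1},{"linear": [-0.003,0,0.006],"rot": [0,0,0],"gripper": -0.1},{"linear": [-0.003,0,0.006],"rot": [0,0,0],"gripper": -0.1},{"linear": [-0.003,0,0.006],"rot": [0,0,0],"gripper": -0.1},{"linear": [-0.003,0,-0.1],"rot": [0,0,0],"gripper": -0.1},{"linear": [-0.003,0,-0.3],"rot": [0,0,0],"gripper": -0.1},{"linear": [-0.003,0,-0.45],"rot": [0,0,0],"gripper": -0.1},{"linear": [-0.003,0,-0.45],"rot": [0,0,0],"gripper": -0.1}]}}

```text
clock: 7.62
position: [0.4656, 0.2121, 0.2044]
tool_rot: [-0.001, 1.0, -0.001, 0.005]
wrist_force: [-0.8, -0.1, 1.2]
opening: 0.0386
```

```bash
cat >> h.py <<'E'
def stem(w,c,ztop):
    a=w.reshape(-1,3);a=a[~np.isnan(a[:,0])]
    b=a[(abs(a[:,0]-c[0])<.03)&(abs(a[:,1]-c[1])<.03)&(a[:,2]>ztop-.03)&(a[:,2]<ztop+.008)]
    print('max',b[:,2].max().round(4) if len(b) else None)
    t=b[b[:,2]>ztop-.005]
    if len(t): print('stemtop',len(t),((t.min(0)+t.max(0))/2).round(4))
E
python3 - <<'E'
from h import *
p=get_image('wrist');save(p,'w3');w=cloud(p);stem(w,(.4637,.2117),.117)
rel([.442,-.201,.2])
E
```

```text
max 0.1203
stemtop 418 [0.464  0.212  0.1162]
t 7.67 pos [0.4643 0.2118 0.2023] F [-0.3 -0.4 -0.3] open 0.0385
[0.442, -0.201, 0.2] lin [-0.0853, 1.6514, 0.0069] rot [-0.0003, -0.0021, -0.0008]
```

View pics/w3.png

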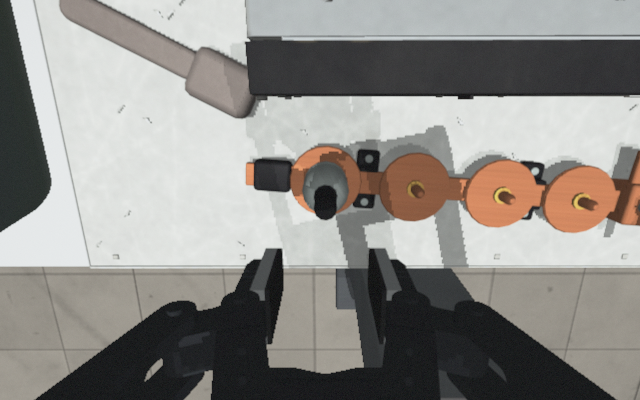

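D stands upright on seat_1 at (325,185). Its stem top is at (0.464, 0.212), and its height fits it being seated. Next is C.

Call:
{"op": "send_rows", "data": {"increments": [{"linear": [-0.01,0.2,0],"rot": [0,0,0],"gripper": 0},{"linear": [-0.02,0.4,0],"rot": [0,0,0],"gripper": 0},{"linear": [-0.03,0.6,0],"rot": [0,0,0],"gripper": 0},{"linear": [-0.04,0.8,0],"rot": [0,0,0],"gripper": 0},{"linear": [-0.05,1.0,0],"rot": [0,-0.002,0],"gripper": 0}]}}

```text
clock: 8.3
position: [0.4499, -0.0394, 0.2004]
tool_rot: [-0.001, 1.0, -0.001, -0.001]
wrist_force: [1.2, 0.4, -1.5]
opening: 0.0425
```

Call:
{"op": "send_rows", "data": {"increments": [{"linear": [-0.01,0.2,0],"rot": [0,0,0],"gripper": 0},{"linear": [-0.02,0.4,0],"rot": [0,0,0],"gripper": 0},{"linear": [-0.03,0.6,0],"rot": [0,0,0],"gripper": 0},{"linear": [-0.035,0.65,0],"rot": [0,0,0],"gripper": 0},{"linear": [-0.035,0.65,0],"rot": [0,0,0],"gripper": 0},{"linear": [-0.035,0.65,0],"rot": [0,0,0],"gripper": 0}]}}

```text
clock: 9.05
position: [0.4405, -0.2003, 0.1995]
tool_rot: [-0.002, 1.0, -0.001, -0.002]
wrist_force: [-0.2, 0.0, 0.0]
opening: 0.0427
```

```bash
python3 - <<'E'
from h import *
p=get_image('wrist');save(p,'w4');w=cloud(p);stem(w,(.442,-.201),.099)
rel([.442,-.201,.0685])
E
```

```text
max 0.1021
stemtop 386 [ 0.4433 -0.2028  0.0982]
t 9.1 pos [ 0.4406 -0.2002  0.1997] F [0.  0.7 1.1] open 0.0429
[0.442, -0.201, 0.0685] lin [0.007, 0.0046, 0.5249] rot [-0.001, 0.0009, -0.0002]
```

Call:
{"op": "send_rows", "data": {"increments": [{"linear": [0.01,0.008,0.2],"rot": [-0.001,0.001,0],"gripper": 0},{"linear": [0.01,0.008,0.4],"rot": [-0.001,0.001,0],"gripper": 0},{"linear": [0.01,0.008,0.48],"rot": [-0.001,0.001,0],"gripper": 0},{"linear": [0.01,0.008,0.525],"rot": [-0.001,0.001,0],"gripper": 0},{"linear": [0.01,0.008,0.525],"rot": [-0.001,0.001,0],"gripper": 0},{"linear": [0.01,0.008,0.525],"rot": [-0.001,0.001,0],"gripper": -1},{"linear": [0.01,0.008,0.525],"rot": [-0.001,0.001,0],"gripper": -1},{"linear": [0.01,0.008,0.525],"rot": [-0.001,0.001,0],"gripper": -1},{"linear": [0.01,0.008,0.525],"rot": [-0.001,0.001,0],"gripper": -1},{"linear": [0.01,0.008,0.525],"rot": [-0.001,0.001,0],"gripper": -1}]}}

```text
clock: 10.35
position: [0.4437, -0.2025, 0.0698]
tool_rot: [0.001, 1.0, -0.001, 0.001]
wrist_force: [-0.4, 1.3, 6.7]
opening: 0.0138
```

Call:
{"op": "send_rows", "data": {"increments": [{"linear": [0,0,-0.2],"rot": [0,0,0],"gripper": -1},{"linear": [0,0,-0.4],"rot": [0,0,0],"gripper": -1},{"linear": [0,0,-0.48],"rot": [0,0,0],"gripper": -1},{"linear": [0.01,-0.2,-0.48],"rot": [0,0,0],"gripper": -1},{"linear": [0.02,-0.4,-0.48],"rot": [0,0,0],"gripper": -1},{"linear": [0.03,-0.6,-0.48],"rot": [0,0,0],"gripper": -1},{"linear": [0.04,-0.8,-0.48],"rot": [0,0,0],"gripper": -1},{"linear": [0.05,-1.0,-0.48],"rot": [0,0,0],"gripper": -1}]}}

```text
clock: 11.35
position: [0.4557, 0.0492, 0.1895]
tool_rot: [0.001, 1.0, -0.001, 0.001]
wrist_force: [1.0, 0.6, -2.7]
opening: 0.014
```

Call:
{"op": "send_rows", "data": {"increments": [{"linear": [0.007,-0.2,0],"rot": [0,0,0],"gripper": -1},{"linear": [0.007,-0.33,0],"rot": [0,0,0],"gripper": -1},{"linear": [0.007,-0.33,0],"rot": [0,0,0],"gripper": -1},{"linear": [0.007,-0.33,0],"rot": [0,0,0],"gripper": -1}]}}

```text
clock: 11.85
position: [0.4573, 0.1313, 0.1892]
tool_rot: [0.001, 1.0, -0.0, 0.001]
wrist_force: [0.8, -0.7, -2.4]
opening: 0.0142
```

```bash
python3 - <<'E'
from h import *
rel([.4572,.1277,.0998])
E
```

```text
t 11.85 pos [0.4573 0.1313 0.1892] F [ 0.8 -0.7 -2.4] open 0.0142
[0.4572, 0.1277, 0.0998] lin [-0.0012, 0.0137, 0.3575] rot [0.0007, -0.0007, -0.0003]
```

Call:
{"op": "send_rows", "data": {"increments": [{"linear": [-0.001,0.014,0],"rot": [0.0007,-0.0007,0],"gripper": -1},{"linear": [-0.001,0.014,0.15],"rot": [0.0007,-0.0007,0],"gripper": -1},{"linear": [-0.001,0.014,0.28],"rot": [0.0007,-0.0007,0],"gripper": -1},{"linear": [-0.001,0.014,0.33],"rot": [0.0007,-0.0007,0],"gripper": -1},{"linear": [-0.001,0.014,0.35],"rot": [0.0007,-0.0007,0],"gripper": -1},{"linear": [-0.001,0.014,0.357],"rot": [0.0007,-0.0007,0],"gripper": -1},{"linear": [-0.001,0.014,0.359],"rot": [0.0007,-0.0007,0],"gripper": -1},{"linear": [-0.001,0.014,0.359],"rot": [0.0007,-0.0007,0],"gripper": -1}]}}

```text
clock: 12.85
position: [0.4577, 0.1277, 0.1001]
tool_rot: [-0.0, 1.0, -0.0, 0.001]
wrist_force: [0.0, 0.1, -2.5]
opening: 0.0142
```

Call:
{"op": "send_rows", "data": {"increments": [{"linear": [-0.002,0,0.004],"rot": [0,0,0],"gripper": -1},{"linear": [-0.002,0,0.004],"rot": [0,0,0],"gripper": -1},{"linear": [-0.002,0,0.004],"rot": [0,0,0],"gripper": -0.1},{"linear": [-0.002,0,0.004],"rot": [0,0,0],"gripper": -0.1},{"linear": [-0.002,0,0.004],"rot": [0,0,0],"gripper": -0.1},{"linear": [-0.002,0,0.004],"rot": [0,0,0],"gripper": -0.1},{"linear": [-0.002,0,-0.1],"rot": [0,0,0],"gripper": -0.1},{"linear": [-0.002,0,-0.3],"rot": [0,0,0],"gripper": -0.1},{"linear": [-0.002,0,-0.45],"rot": [0,0,0],"gripper": -0.1},{"linear": [-0.002,0,-0.45],"rot": [0,0,0],"gripper": -0.1}]}}

```text
clock: 14.1
position: [0.4591, 0.1278, 0.2158]
tool_rot: [-0.0, 1.0, -0.0, 0.004]
wrist_force: [1.1, 0.6, -0.1]
opening: 0.0383
```

```bash
python3 - <<'E'
from h import *
p=get_image('wrist');save(p,'w5');w=cloud(p);stem(w,(.4572,.1277),.129);stem(w,(.4637,.2117),.117)
rel([.458,-.338,.2])
E
```

```text
max 0.1321
stemtop 422 [0.457  0.1268 0.1281]
max 0.1202
stemtop 411 [0.4638 0.2114 0.1161]
t 14.15 pos [0.4578 0.1278 0.2137] F [-0.3 -0.4 -0.5] open 0.0386
[0.458, -0.338, 0.2] lin [0.0017, 1.8631, 0.0547] rot [-0.0, -0.0014, -0.0002]
```

View pics/w5.png

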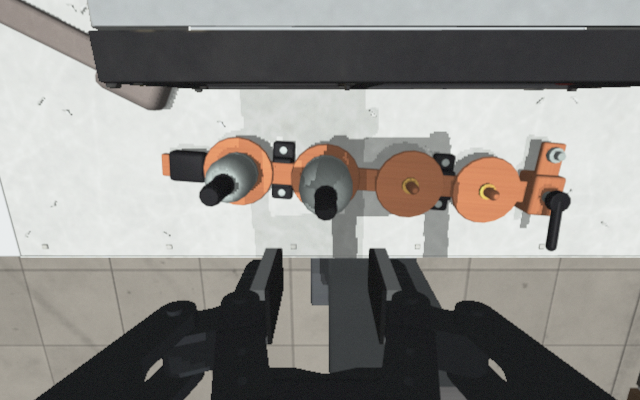

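C is seated on seat_2 at (326,185), and D is unmoved at (230,180). Next is B.

Call:
{"op": "send_rows", "data": {"increments": [{"linear": [0,0.2,0],"rot": [0,0,0],"gripper": 0},{"linear": [0,0.4,0],"rot": [0,0,0],"gripper": 0},{"linear": [0,0.6,0],"rot": [0,0,0],"gripper": 0},{"linear": [0,0.8,0],"rot": [0,0,0],"gripper": 0},{"linear": [0,1.0,0],"rot": [0,-0.0014,0],"gripper": 0}]}}

```text
clock: 14.78
position: [0.4565, -0.1233, 0.212]
tool_rot: [-0.001, 1.0, -0.0, -0.001]
wrist_force: [1.0, 0.2, -0.4]
opening: 0.043
```

Call:
{"op": "send_rows", "data": {"increments": [{"linear": [0.1,0.2,0],"rot": [0,0,0],"gripper": 0},{"linear": [0.2,0.4,0],"rot": [0,0,0],"gripper": 0},{"linear": [0.3,0.6,0],"rot": [0,0,0],"gripper": 0},{"linear": [0.45,0.8,0],"rot": [0,0,0],"gripper": 0},{"linear": [0.5,0.86,0],"rot": [0,0,0],"gripper": 0},{"linear": [0.5,0.86,0],"rot": [0,0,0],"gripper": 0},{"linear": [0.5,0.86,0],"rot": [0,0,0],"gripper": 0}]}}

```text
clock: 15.65
position: [0.5805, -0.3373, 0.21]
tool_rot: [-0.002, 1.0, -0.0, -0.002]
wrist_force: [-0.1, 0.2, -0.3]
opening: 0.0428
```

```bash
python3 - <<'E'
from h import *
p=get_image('wrist');save(p,'w6');w=cloud(p);stem(w,(.583,-.338),.111)
rel([.583,-.338,.0805])
E
```

```text
max 0.1139
stemtop 393 [ 0.5838 -0.3406  0.11  ]
t 15.7 pos [ 0.5806 -0.3372  0.2107] F [ 1.1 -0.3  0.7] open 0.0434
[0.583, -0.338, 0.0805] lin [0.0117, 0.0049, 0.5207] rot [-0.001, 0.0012, -0.0001]
```

Call:
{"op": "send_rows", "data": {"increments": [{"linear": [0.014,0.011,0.2],"rot": [-0.001,0.001,0],"gripper": 0},{"linear": [0.014,0.011,0.4],"rot": [-0.001,0.001,0],"gripper": 0},{"linear": [0.014,0.011,0.48],"rot": [-0.001,0.001,0],"gripper": 0},{"linear": [0.014,0.011,0.521],"rot": [-0.001,0.001,0],"gripper": 0},{"linear": [0.014,0.011,0.521],"rot": [-0.001,0.001,0],"gripper": 0},{"linear": [0.014,0.011,0.521],"rot": [-0.001,0.001,0],"gripper": -1},{"linear": [0.014,0.011,0.521],"rot": [-0.001,0.001,0],"gripper": -1},{"linear": [0.014,0.011,0.521],"rot": [-0.001,0.001,0],"gripper": -1},{"linear": [0.014,0.011,0.521],"rot": [-0.001,0.001,0],"gripper": -1},{"linear": [0.014,0.011,0.521],"rot": [-0.001,0.001,0],"gripper": -1}], "newtons": 70}}

```text
clock: 16.95
position: [0.5845, -0.34, 0.0823]
tool_rot: [0.001, 1.0, -0.0, 0.001]
wrist_force: [-1.0, 1.5, 5.5]
opening: 0.014
```

Call:
{"op": "send_rows", "data": {"increments": [{"linear": [0,0,-0.2],"rot": [0,0,0],"gripper": -1},{"linear": [0,0,-0.4],"rot": [0,0,0],"gripper": -1},{"linear": [-0.1,0,-0.45],"rot": [0,0,0],"gripper": -1},{"linear": [-0.3,0,-0.45],"rot": [0,0,0],"gripper": -1},{"linear": [-0.45,0,-0.45],"rot": [0,0,0],"gripper": -1},{"linear": [-0.54,-0.1,-0.45],"rot": [0,0,0],"gripper": -1},{"linear": [-0.54,-0.3,-0.45],"rot": [0,0,0],"gripper": -1},{"linear": [-0.54,-0.5,-0.45],"rot": [0,0,0],"gripper": -1},{"linear": [-0.54,-0.7,-0.45],"rot": [0,0,0],"gripper": -1}]}}

```text
clock: 18.08
position: [0.4488, -0.1634, 0.1942]
tool_rot: [0.001, 1.0, -0.001, 0.001]
wrist_force: [0.1, -0.0, -2.4]
opening: 0.014
```

Call:
{"op": "send_rows", "data": {"increments": [{"linear": [0,-0.2,0],"rot": [0,0,0],"gripper": -1},{"linear": [0,-0.4,0],"rot": [0,0,0],"gripper": -1},{"linear": [0,-0.6,0],"rot": [0,0,0],"gripper": -1},{"linear": [0,-0.75,0],"rot": [0,0,0],"gripper": -1},{"linear": [0,-0.8,0],"rot": [0,0,0],"gripper": -1},{"linear": [0,-0.8,0],"rot": [0,0,0],"gripper": -1},{"linear": [0,-0.8,0],"rot": [0,0,0],"gripper": -1}]}}

```text
clock: 18.95
position: [0.4492, 0.0355, 0.1938]
tool_rot: [0.001, 1.0, -0.001, 0.001]
wrist_force: [0.1, -0.4, -1.3]
opening: 0.0138
```

```bash
python3 - <<'E'
from h import *
rel([.4510,.0451,.1121])
E
```

```text
t 18.95 pos [0.4492 0.0355 0.1938] F [ 0.1 -0.4 -1.3] open 0.0138
[0.451, 0.0451, 0.1121] lin [0.0063, -0.0392, 0.3269] rot [0.0008, -0.0006, -0.0006]
```

Call:
{"op": "send_rows", "data": {"increments": [{"linear": [0.006,-0.039,0],"rot": [0.0008,-0.0006,0],"gripper": -1},{"linear": [0.006,-0.039,0.12],"rot": [0.0008,-0.0006,0],"gripper": -1},{"linear": [0.006,-0.039,0.24],"rot": [0.0008,-0.0006,0],"gripper": -1},{"linear": [0.006,-0.039,0.3],"rot": [0.0008,-0.0006,0],"gripper": -1},{"linear": [0.006,-0.039,0.32],"rot": [0.0008,-0.0006,0],"gripper": -1},{"linear": [0.006,-0.039,0.326],"rot": [0.0008,-0.0006,0],"gripper": -1},{"linear": [0.006,-0.039,0.328],"rot": [0.0008,-0.0006,0],"gripper": -1},{"linear": [0.006,-0.039,0.328],"rot": [0.0008,-0.0006,0],"gripper": -1}]}}

```text
clock: 19.95
position: [0.4514, 0.045, 0.1124]
tool_rot: [0.0, 1.0, -0.001, 0.001]
wrist_force: [0.1, -0.1, -1.7]
opening: 0.014
```

Call:
{"op": "send_rows", "data": {"increments": [{"linear": [-0.001,0,0.004],"rot": [0,0,0],"gripper": -1},{"linear": [-0.001,0,0.004],"rot": [0,0,0],"gripper": -1},{"linear": [-0.001,0,0.004],"rot": [0,0,0],"gripper": -0.1},{"linear": [-0.001,0,0.004],"rot": [0,0,0],"gripper": -0.1},{"linear": [-0.001,0,0.004],"rot": [0,0,0],"gripper": -0.1},{"linear": [-0.001,0,0.004],"rot": [0,0,0],"gripper": -0.1},{"linear": [-0.001,0,-0.1],"rot": [0,0,0],"gripper": -0.1},{"linear": [-0.001,0,-0.3],"rot": [0,0,0],"gripper": -0.1},{"linear": [-0.001,0,-0.45],"rot": [0,0,0],"gripper": -0.1},{"linear": [-0.001,0,-0.45],"rot": [0,0,0],"gripper": -0.1}]}}

```text
clock: 21.2
position: [0.453, 0.0447, 0.2279]
tool_rot: [0.001, 1.0, -0.001, 0.004]
wrist_force: [0.1, -0.3, -0.4]
opening: 0.0386
```

```bash
python3 - <<'E'
from h import *
p=get_image('wrist');save(p,'w7');w=cloud(p);stem(w,(.451,.0451),.141);stem(w,(.4572,.1277),.129)
rel([.6015,-.198,.22])
E
```

```text
max 0.1439
stemtop 421 [0.4514 0.0443 0.14  ]
max 0.1323
stemtop 408 [0.457  0.1269 0.1283]
t 21.25 pos [0.4517 0.0449 0.226 ] F [-0.2  0.6 -0.4] open 0.0382
[0.6015, -0.198, 0.22] lin [0.601, 0.9703, 0.0269] rot [0.0002, -0.0014, -0.0006]
```

View pics/w7.png

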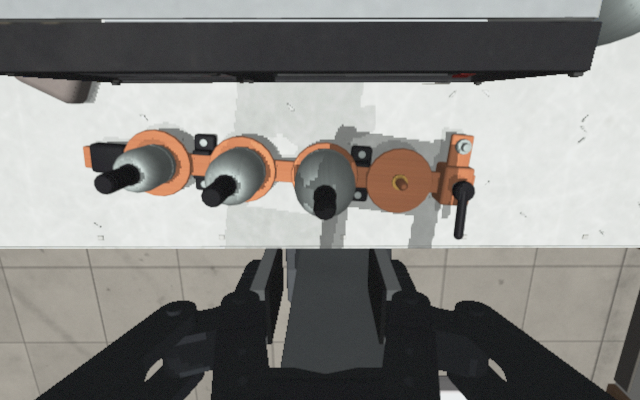

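B is seated at (325,175), and only seat_4, next to the clamp, is left. Next is A.

Call:
{"op": "send_rows", "data": {"increments": [{"linear": [0,0.2,0],"rot": [0,0,0],"gripper": 0},{"linear": [0,0.4,0],"rot": [0,0,0],"gripper": 0},{"linear": [0.05,0.6,0],"rot": [0,0,0],"gripper": 0},{"linear": [0.2,0.8,0],"rot": [0,-0.0014,0],"gripper": 0},{"linear": [0.35,0.96,0],"rot": [0,-0.0014,0],"gripper": 0},{"linear": [0.5,0.968,0],"rot": [0,-0.0014,0],"gripper": 0},{"linear": [0.6,0.968,0],"rot": [0,-0.0014,0],"gripper": 0},{"linear": [0.6,0.968,0],"rot": [0,-0.0014,0],"gripper": 0},{"linear": [0.6,0.968,0],"rot": [0,-0.0014,0],"gripper": 0}]}}

```text
clock: 22.38
position: [0.6, -0.1969, 0.2252]
tool_rot: [-0.0, 1.0, -0.001, -0.002]
wrist_force: [0.4, 0.0, 0.1]
opening: 0.0428
```

```bash
python3 - <<'E'
from h import *
p=get_image('wrist');save(p,'w8');w=cloud(p);stem(w,(.6015,-.198),.123)
rel([.6015,-.198,.0925])
E
```

```text
max 0.1258
stemtop 384 [ 0.6032 -0.1998  0.1221]
t 22.43 pos [ 0.6    -0.197   0.2258] F [-0.4 -0.3 -0. ] open 0.0426
[0.6015, -0.198, 0.0925] lin [0.0071, 0.0041, 0.5332] rot [-0.0001, 0.0007, -0.0006]
```

Call:
{"op": "send_rows", "data": {"increments": [{"linear": [0.012,0.008,0.2],"rot": [0,0.001,0],"gripper": 0},{"linear": [0.012,0.008,0.4],"rot": [0,0.001,0],"gripper": 0},{"linear": [0.012,0.008,0.49],"rot": [0,0.001,0],"gripper": 0},{"linear": [0.012,0.008,0.533],"rot": [0,0.001,0],"gripper": 0},{"linear": [0.012,0.008,0.533],"rot": [0,0.001,0],"gripper": 0},{"linear": [0.012,0.008,0.533],"rot": [0,0.001,0],"gripper": -1},{"linear": [0.012,0.008,0.533],"rot": [0,0.001,0],"gripper": -1},{"linear": [0.012,0.008,0.533],"rot": [0,0.001,0],"gripper": -1},{"linear": [0.012,0.008,0.533],"rot": [0,0.001,0],"gripper": -1},{"linear": [0.012,0.008,0.533],"rot": [0,0.001,0],"gripper": -1}], "newtons": 80}}

```text
clock: 23.68
position: [0.6037, -0.1993, 0.0944]
tool_rot: [0.0, 1.0, -0.001, 0.002]
wrist_force: [-1.2, 1.5, 5.6]
opening: 0.0139
```

Call:
{"op": "send_rows", "data": {"increments": [{"linear": [0,0,-0.2],"rot": [0,0,0],"gripper": -1},{"linear": [0,0,-0.4],"rot": [0,0,0],"gripper": -1},{"linear": [-0.15,0,-0.42],"rot": [0,0,0],"gripper": -1},{"linear": [-0.3,0,-0.42],"rot": [0,0,0],"gripper": -1},{"linear": [-0.45,0,-0.42],"rot": [0,0,0],"gripper": -1},{"linear": [-0.6,0,-0.42],"rot": [0,0,0],"gripper": -1},{"linear": [-0.634,-0.15,-0.42],"rot": [0,0,0],"gripper": -1},{"linear": [-0.634,-0.3,-0.42],"rot": [0,0,0],"gripper": -1},{"linear": [-0.634,-0.42,-0.42],"rot": [0,0,0],"gripper": -1},{"linear": [-0.634,-0.5,-0.42],"rot": [0,0,0],"gripper": -1}]}}

```text
clock: 24.92
position: [0.4444, -0.0724, 0.1986]
tool_rot: [0.0, 1.0, -0.001, 0.002]
wrist_force: [-0.8, 0.0, -3.6]
opening: 0.0139
```

Call:
{"op": "send_rows", "data": {"increments": [{"linear": [0,-0.1,0],"rot": [0,0,0],"gripper": -1},{"linear": [0,-0.177,0],"rot": [0,0,0],"gripper": -1},{"linear": [0,-0.177,0],"rot": [0,0,0],"gripper": -1},{"linear": [0,-0.177,0],"rot": [0,0,0],"gripper": -1}]}}

```text
clock: 25.42
position: [0.4444, -0.0286, 0.1985]
tool_rot: [0.001, 1.0, -0.0, 0.002]
wrist_force: [-0.5, -0.0, -3.5]
opening: 0.0137
```

```bash
python3 - <<'E'
from h import *
rel([.4452,-.030,.1242])
E
```

```text
t 25.43 pos [ 0.4444 -0.0286  0.1985] F [-0.5 -0.  -3.5] open 0.0137
[0.4452, -0.03, 0.1242] lin [0.0024, 0.0053, 0.2973] rot [0.0004, -0.001, -0.0002]
```

Call:
{"op": "send_rows", "data": {"increments": [{"linear": [0.002,0.005,0],"rot": [0.0004,-0.001,0],"gripper": -1},{"linear": [0.002,0.005,0.12],"rot": [0.0004,-0.001,0],"gripper": -1},{"linear": [0.002,0.005,0.22],"rot": [0.0004,-0.001,0],"gripper": -1},{"linear": [0.002,0.005,0.27],"rot": [0.0004,-0.001,0],"gripper": -1},{"linear": [0.002,0.005,0.29],"rot": [0.0004,-0.001,0],"gripper": -1},{"linear": [0.002,0.005,0.297],"rot": [0.0004,-0.001,0],"gripper": -1},{"linear": [0.002,0.005,0.299],"rot": [0.0004,-0.001,0],"gripper": -1},{"linear": [0.002,0.005,0.299],"rot": [0.0004,-0.001,0],"gripper": -1}]}}

```text
clock: 26.42
position: [0.4456, -0.0301, 0.1244]
tool_rot: [0.0, 1.0, -0.0, 0.001]
wrist_force: [0.3, -0.1, -1.2]
opening: 0.0137
```

Call:
{"op": "send_rows", "data": {"increments": [{"linear": [-0.001,0,0.003],"rot": [0,0,0],"gripper": -1},{"linear": [-0.001,0,0.003],"rot": [0,0,0],"gripper": -1},{"linear": [-0.001,0,0.003],"rot": [0,0,0],"gripper": -0.1},{"linear": [-0.001,0,0.003],"rot": [0,0,0],"gripper": -0.1},{"linear": [-0.001,0,0.003],"rot": [0,0,0],"gripper": -0.1},{"linear": [-0.001,0,0.003],"rot": [0,0,0],"gripper": -0.1},{"linear": [-0.001,0,-0.1],"rot": [0,0,0],"gripper": -0.1},{"linear": [-0.001,0,-0.3],"rot": [0,0,0],"gripper": -0.1},{"linear": [-0.001,0,-0.5],"rot": [0,0,0],"gripper": -0.1},{"linear": [-0.001,0,-0.5],"rot": [0,0,0],"gripper": -0.1}]}}

```text
clock: 27.68
position: [0.4476, -0.0308, 0.2534]
tool_rot: [0.002, 1.0, -0.0, 0.005]
wrist_force: [-0.4, 0.3, -0.2]
opening: 0.0384
```

Call:
{"op": "send_rows", "data": {"increments": [{"linear": [0,0.2,-0.1],"rot": [0,0,0],"gripper": 0},{"linear": [0,0.4,-0.1],"rot": [0,0,0],"gripper": 0},{"linear": [0,0.6,-0.1],"rot": [0,0,0],"gripper": 0},{"linear": [-0.1,0.8,-0.1],"rot": [0,0,0],"gripper": 0},{"linear": [-0.2,1.0,-0.1],"rot": [0,0,0],"gripper": 0},{"linear": [-0.2,1.0,-0.1],"rot": [0,0,0],"gripper": 0}]}}

```text
clock: 28.42
position: [0.3952, -0.2836, 0.277]
tool_rot: [0.001, 1.0, -0.003, 0.004]
wrist_force: [-0.3, 0.4, -0.5]
opening: 0.0428
```

```bash
python3 - <<'E'
from h import *
p=get_image('top');w=cloud(p)
for c,z in [((.4637,.2117),.117),((.4572,.1277),.129),((.451,.0451),.141),((.4452,-.03),.153)]: stem(w,c,z)
c=p['color'][130:280,200:480,::-1];cv2.imwrite('pics/topz2.png',cv2.resize(c,None,fx=2.8,fy=2.8,interpolation=cv2.INTER_CUBIC))
save(get_image('scene'),'scene2')
rel()
E
```

```text
max 0.1235
stemtop 32 [0.4634 0.2122 0.1178]
max 0.1339
stemtop 34 [0.4576 0.1282 0.1292]
max 0.1461
stemtop 31 [0.4514 0.045  0.1411]
max 0.1577
stemtop 34 [ 0.4448 -0.0293  0.1531]
t 28.52 pos [ 0.3967 -0.2805  0.2775] F [-0.7  0.3 -0.7] open 0.0424
```

View pics/topz2.png

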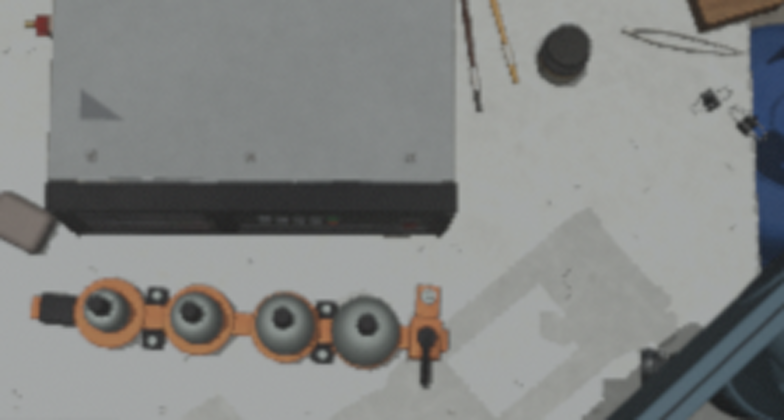

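View pics/scene2.png

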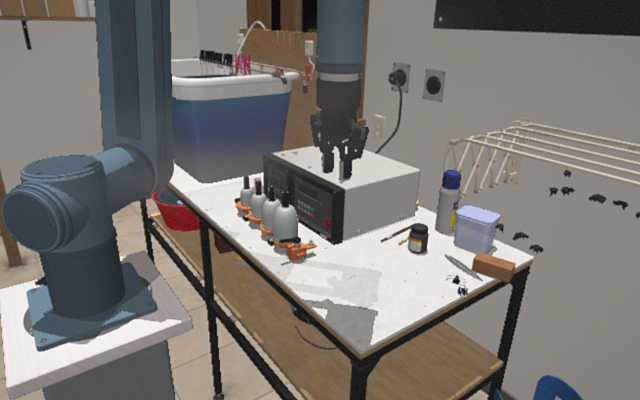

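Both views show the four formers upright on the bar. A is next to the clamp (top view 367,325), followed by B, C and D at the capped end (100,305). The jar is still standing at (563,55), and the gripper is clear of everything.

```bash
python3 -c "
from rig import *
print(finish_job())"
```

```text
the job is handed in; nothing more can be done
None
```

The job is handed in: all four formers stand upright over their studs in size order, and the robot is clear of everything. The clamp is beyond seat_4, so from the clamp end the order is A on seat_4, B on seat_3, C on seat_2 and D on seat_1.

- **Position:** in the last top-camera check, each stem was within about 1 mm of its stud's centre.
- **Seating:** all four tops read 4.6–6.5 mm above the nominal seated height. The same camera read 4–6 mm high on the formers while they stood on the table. I take that as camera bias, with the feet flat on their plates. The wrist camera agreed for B, C and D, reading about 3 mm high both on the table and on their seats. I did not check A with the wrist camera after placing it.
- **Jar, force and time:** the jar is still standing where it was. Wrist forces read at the end of each move stayed under 10 N, and the job took about 28.5 s of the 102 s allowed.

No check failed or disagreed.

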